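# Set the depth stand's stop to the first bore of a file rack

## Task

The first hole of the new file rack is bored and the others must match it: take the maple block that has the hole and set it flat on the bench under the rod of the depth stand, press the rod down into the hole until it bottoms and hold it down there for a second. Then push the stop collar down the rod until it sits on the guide, with the rod still on the bottom of the hole, and let go. Leave everything else on the bench where it is.

Things in the scene. Friction and masses are not known exactly. Their poses are not given: they have to be found in the camera images.
- rack_mid (a point): centre (half-way up, 22.5 mm above its underside) of the loose block to be gauged: plain maple bar 200 long x 52 wide x 45 high mm, 0.33 kg, lying flat on the bench, with one blind vertical hole of 16 mm diameter and 30 mm depth in its top, 76 mm from the centre along the bar, and four small pencil crosses along the rest of its top. x axis: along the bar towards the end with the hole; z up
- bore_floor (a point): centre of the flat floor of that blind hole, 15 mm above the block's underside and 30 mm below its top face; axes as the block's
- guide_top (a point): centre of the top face of the stand's guide bush, through which the rod slides; 135 mm above the bench, fixed. The stand is a bolted-down post gauge: x axis points level from the rod along the arm to the column. Guide boss 33 mm diameter, from 93 to 135 mm above the bench; arm 22 mm wide, 103 to 129 mm high above the bench; column of 30 mm diameter (boss 52 mm, foot flange 92 mm) 125 mm from the rod, up to 160 mm high. Below the guide the bench is free
- gauge_rod: upright steel rod of 8 mm diameter hanging in the guide, moving only up and down; the origin is at the centre of its lower tip, 60 to 72 mm above the bench at the start (it can go down to 4 mm above the bench); z up. Friction holds it at any height; it takes about 3 N to push down (less than 10 N also when quick)
- rod_head (a point): centre of the flat top of the rod's head (button of 18 mm diameter, 10 mm thick), 185 mm above the tip; press it here
- collar_under (a point): centre of the underside of the brass stop collar on the rod, above the guide: hub of 24 mm diameter and 8 mm height, on it a flange of 64 mm diameter and 5 mm thickness, whose top is 13 mm above this point. It starts 140 to 158 mm above the rod's tip, goes down with the rod, and slides down along it when pushed with about 2 N, anywhere on the flange; friction holds it where it is left
- blank_mid (a point): centre of the other maple block, of the same size but without a hole (five pencil crosses): to be left alone
- jar_a: bystander: low amber glass jar, 48 mm diameter, 62 mm high, near the stand; origin under its centre
- jar_b: bystander: low brown jar with steel lid, 52 mm diameter, 54 mm high, near the stand; origin under its centre
- bottle: bystander: green bottle, 38 mm diameter, 70 mm high, close beside the bored half of the block; origin under its centre
- plane: bystander: brass finger plane 50 x 24 x 20 mm, close beside the unbored block; origin under its centre
- spool_clamp: bystander: wooden spool clamp standing upright, 32 mm diameter, 89 mm high; origin under its centre
- gouge: bystander: gouge, 230 mm long, 25 mm high, lying along its x axis; origin under its middle
Things that resemble listed ones, but are neither listed nor needed, are in the scene too. What is shaped like the part that bears rack_mid but orange or pink is not meant.

How it is judged:
By the outcome, as a careful person would: the job done as asked, in the order asked, and still so for the second after the job is handed in, with the robot touching nothing.
It also fails if it takes over 66 s, if anything falls off the work surface, if the arm or the gripper's body presses on something with over 40 N, if the wrist force passes 120 N, or if a joint passes its speed limit or range.

## Robot

A 6-joint arm with a two-finger parallel gripper is mounted at the origin on the work surface. World frame = base frame: x ahead of the robot, y to its left, z up, the work surface at z = 0. Lengths are in m, angles in degrees, forces in N, time in s.
With the tool pointing down it reaches from about 0.275 to 0.975 m from the base axis. Payload 8.4 kg.
Tool frame: the origin (TCP) lies at the very end of the fingers, on their centre line; the grasp point (between the pads) lies 19 mm behind it (bot.grip_point_offset is the distance from the TCP to the grasp point, in m); z points along the fingers, y is the direction in which the jaws open and shut (so a half turn about z gives the same grasp; the last joint's range is limited). The gripper opens to 92 mm and grips with 3 to 60 N. Pads are 20 mm wide; open, the fingers measure 128 mm over their backs; the gripper's body (75 mm by 189 mm) begins 69 mm behind the grasp point.
Start: joints at [-66.83, 20.225, 93.587, -0, 66.188, -0.138], TCP at [0.247, -0.574, 0.215] pointing down, gripper open.
Joint ranges: [-150.9, 150.9], [-52.94, 120.26], [3.33, 152.33], [-74.26, 254.26], [0, 154.13], [-172.89, 172.89]. Speed limits (degrees/s): [127.2, 127.2, 159.86, 180, 180, 180].

## Interface

Orientations are given as [roll, pitch, yaw] about the fixed x, y, z axes, in that order (R = Rz(yaw) Ry(pitch) Rx(roll)).
In Python, from station import bot gives the robot as it stands. The module is installed in compiled form; this text tells all that it offers.
- The arm moves only by the tool jog_arm, never from a script. Its arguments are lists of equal length, an entry for each row: "delta_rot": the turn, a rotation vector about the world's x, y, z in degrees, a list of three; "xyz": the shift along the world's x, y, z in cm, a list of three; "grip": the finger opening in cm, from 0 to 9.19. A call has 1 to 5 rows; each row shifts and turns the commanded pose from where the row before left it; what a row does not reach is not made up. A row lasts 1/12 s, in which the tool goes at most 41.7 mm and 7.16 degrees, less where a joint would pass 70% of its speed; a pose out of reach is approached as far as the arm can. A call is refused whole if a number of a shift passes 4.17 or a number of a turn 7.16, either way. A call with a gripper value outside its range is refused whole. The fingers move at their own pace and stop on an object; the grip force is fixed at half the most. Time passes only in rows, so rows that do not move let the fingers close. It gives the time, the measured TCP pose, the force and the opening at its end, in the units of the state.
- bot.sense(): the state, without advancing time (a new reading comes with each control period).
- bot.camera(name): name is "scene" or "top" or "wrist"; returns a dict with "frame" (400x640x3 uint8, blue, green, red), "fx", "fy", "cx", "cy" (pixels), "k1" (the pictures are not rectified: a ray, as slopes to the right and down, at radius r is drawn at 1 + k1 r^2 times it, then the intrinsics apply), "T" (4x4, takes a point from camera to world coordinates). Camera axes: x right, y down, z forward; pixel columns grow to the right and rows downward; lengths in m; the calibration is good to about 2 mm. A picture is of the moment at which its call begins. There is no depth.
- bot.sign_off(): hands the job in, once; it reports no verdict.
The state is a dict: "time_s": time; "joint_pos": joint angles; "joint_vel": joint speeds; "effort": joint torques, N m; "position": TCP position; "ee_rot": TCP orientation; "contact_force": force on the tool from outside, world axes, zero at the start; "ft_torque": the same for the moment, N m; "opening": opening from 0.0 (shut) to 1.0 (fully open).
Only numpy, scipy, OpenCV 4.12 (cv2) and the standard library are available. Lean on these libraries where they do the work, as an engineer would, in place of code of your own. Each camera call takes 0.05 s, during which the arm holds its last target.

## Working session

There is one attempt and no reset: what is moved stays moved. The work goes in short steps, Python scripts to look and compute and a tool call to move; the robot and the scene stay as the last step left them, time stands still between calls to the robot, and variables do not carry over. Pictures are saved under pics/ and viewed, and the job is handed in when it is done.

Besides the shell and the picture viewer there is one more tool, called after "Emit:" as name(argument=value, ...) on one line, values as JSON. jog_arm: Moves the arm, as the interface text tells. Its arguments: {"type":"object","properties":{"delta_rot":{"type":"array","items":{"type":"array","items":{"type":"number"}}},"xyz":{"type":"array","items":{"type":"array","items":{"type":"number"}}},"grip":{"type":"array","items":{"type":"number"}}},"required":["delta_rot","xyz","grip"]}

```bash
mkdir -p pics
python3 - <<'E'
from station import bot
import cv2,numpy as np
s=bot.sense(); print({k:np.round(v,3).tolist() for k,v in s.items()})
for n in ["scene","top","wrist"]:
    c=bot.camera(n); cv2.imwrite(f"pics/{n}0.png",c["frame"]); print(n,c["fx"],c["cx"],c["cy"],c["k1"],np.round(c["T"],3).tolist())
print(bot.grip_point_offset)
E
```

```text
{'time_s': 0.0, 'joint_pos': [-66.828, 20.261, 93.63, 0.002, 66.188, -0.138], 'joint_vel': [0.038, 0.026, 0.031, -0.11, 0.019, 0.02], 'effort': [0.002, -59.384, -33.421, 0.07, 0.024, -0.0], 'position': [0.247, -0.574, 0.214], 'ee_rot': [-179.921, -0.002, 23.31], 'contact_force': [0.393, -0.525, 0.699], 'ft_torque': [0.046, -0.045, 0.008], 'opening': 1.002}
scene 385.26283350487614 314.41447297212005 201.54367167665058 -0.04793344678105327 [[-0.504, 0.562, -0.656, 1.169], [0.864, 0.316, -0.392, 0.407], [-0.013, -0.764, -0.645, 0.837], [0.0, 0.0, 0.0, 1.0]]
top 368.62280505458676 317.7148003487079 203.69593568907933 -0.06127894596034426 [[0.019, -0.995, 0.099, 0.395], [-1.0, -0.018, 0.011, -0.001], [-0.009, -0.1, -0.995, 1.289], [0.0, 0.0, 0.0, 1.0]]
wrist 306.7584875728879 324.37685541146163 198.2284678341445 -0.036259851369376 [[0.395, -0.892, -0.221, 0.309], [-0.919, -0.383, -0.094, -0.548], [-0.001, 0.24, -0.971, 0.384], [0.0, 0.0, 0.0, 1.0]]
0.0187
```

View pics/scene0.png

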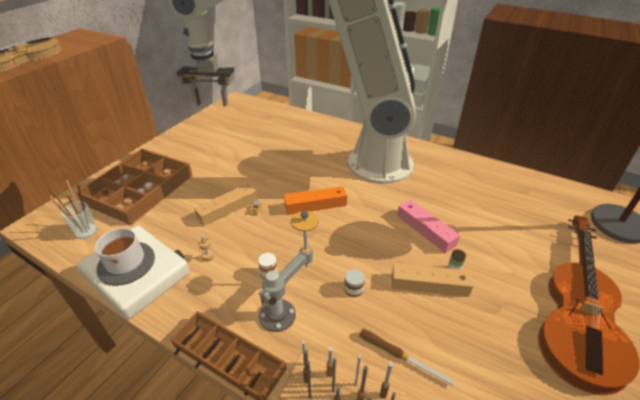

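View pics/top0.png

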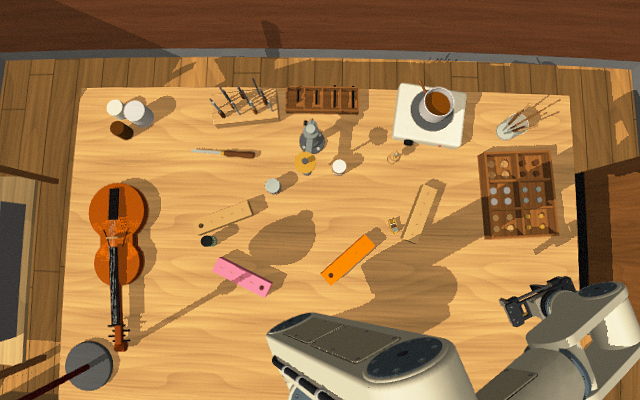

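View pics/wrist0.png

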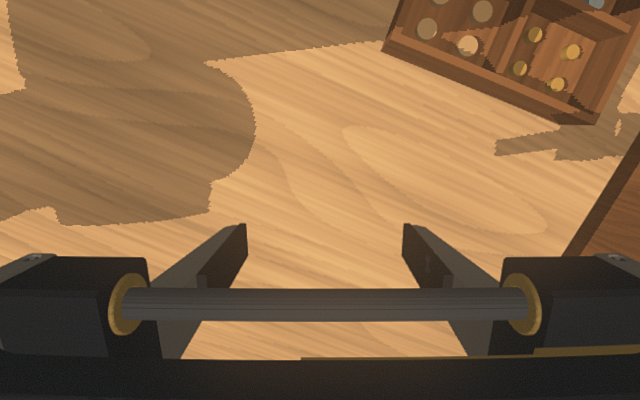

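Top view: the candidates are maple bar A (225,217), with the green bottle at (209,240); maple bar B (420,213), with the brass plane at (394,225); an orange bar (348,258) and a pink bar (242,276), both excluded by colour. The stand's rod is near (305,162). I'll crop in close to confirm the choice.

```bash
cat > h.py <<'E'
from station import bot
import cv2,numpy as np
def K(c): return np.array([[c["fx"],0,c["cx"]],[0,c["fy"],c["cy"]],[0,0,1.]]), np.array([c["k1"],0,0,0,0.])
def ray(c,uv):
    k,d=K(c); p=cv2.undistortPoints(np.array([[uv]],float),k,d)[0,0]
    T=np.array(c["T"]); v=T[:3,:3]@np.array([p[0],p[1],1]); return T[:3,3],v/np.linalg.norm(v)
def plane(c,uv,z):
    o,v=ray(c,uv); return o+v*(z-o[2])/v[2]
def proj(c,P):
    k,d=K(c); T=np.linalg.inv(np.array(c["T"])); r,_=cv2.Rodrigues(T[:3,:3])
    return cv2.projectPoints(np.atleast_2d(np.array(P,float)),r,T[:3,3],k,d)[0][:,0]
def tri(a,b):
    (o1,v1),(o2,v2)=a,b
    A=np.stack([v1,-v2],1); s=np.linalg.lstsq(A,o2-o1,rcond=None)[0]
    p,q=o1+s[0]*v1,o2+s[1]*v2; return (p+q)/2,np.linalg.norm(p-q)
def crop(img,x0,y0,w,h,s,name):
    cv2.imwrite("pics/"+name,cv2.resize(img[y0:y0+h,x0:x0+w],None,fx=s,fy=s,interpolation=cv2.INTER_CUBIC))
E
python3 - <<'E'
from h import *
t=cv2.imread("pics/top0.png"); s=cv2.imread("pics/scene0.png")
a=cv2.resize(t[140:260,180:310],None,fx=4,fy=4,interpolation=cv2.INTER_CUBIC)
a=cv2.resize(t[190:250,185:265],(400,300),interpolation=cv2.INTER_CUBIC)
b=cv2.resize(t[180:240,380:460],(400,300),interpolation=cv2.INTER_CUBIC)
c=cv2.resize(t[115:175,270:350],(400,300),interpolation=cv2.INTER_CUBIC)
d=cv2.resize(s[245:305,385:485],(400,300),interpolation=cv2.INTER_CUBIC)
cv2.imwrite("pics/c0.png",np.vstack([np.hstack([a,b]),np.hstack([c,d])]))
crop(s,220,180,160,150,4,"c1.png")
E
```

```text
(no output)
```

View pics/c0.png

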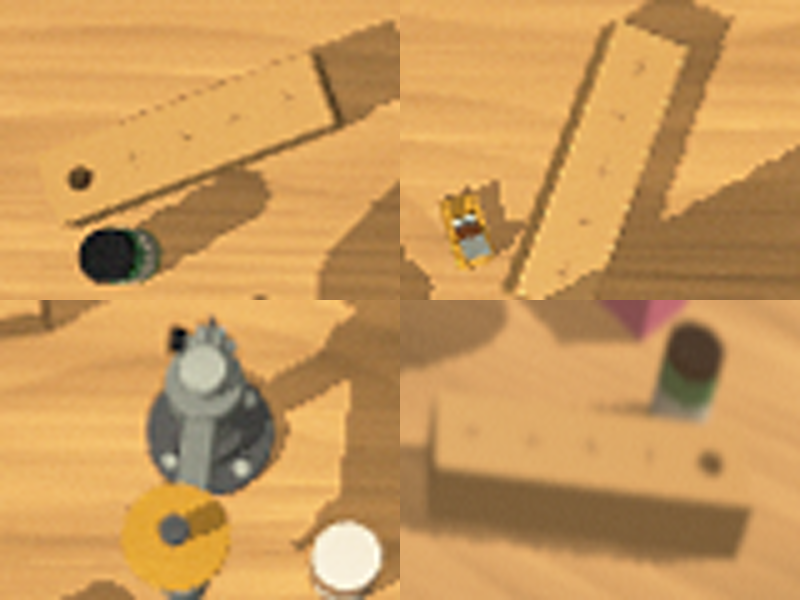

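View pics/c1.png

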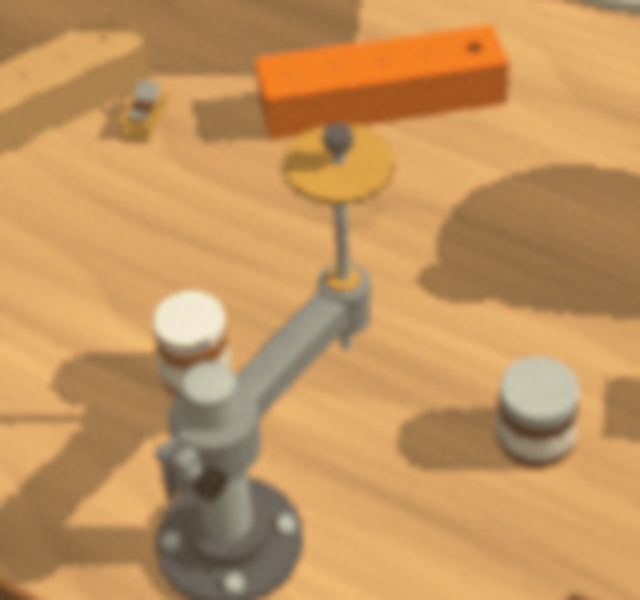

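The crops show a dark hole at top (201,226) and four crosses on bar A next to the green bottle. Bar B has five crosses and no hole, so bar A is the one. The rod head is at top (305,161) and scene (304,213). Next I'll measure the block, rod, collar and bystanders.

Run:
```python
from h import *
ct=bot.camera("top"); cs=bot.camera("scene")
t=ct["frame"]; s=cs["frame"]
def dark(img,x,y,w,thr):
    g=cv2.cvtColor(img,cv2.COLOR_BGR2GRAY)[y-w:y+w+1,x-w:x+w+1].astype(float)
    W=np.clip(thr-g,0,None); yy,xx=np.mgrid[-w:w+1,-w:w+1]
    return (x+(W*xx).sum()/W.sum(), y+(W*yy).sum()/W.sum())
ht=dark(t,201,226,4,110); hs=dark(s,463,277,5,105)
print("hole px",ht,hs)
for c,p in((ct,ht),(cs,hs)): print("hole at z.045",plane(c,p,.045))
print("hole tri",tri(ray(ct,ht),ray(cs,hs)))
# bar ends/corners top view (crop scale 5, offset 185,190) top face corners
for n,p in dict(farTR=(315,52),farBR=(339,124),nearBL=(72,224),nearTL=(40,160)).items():
    print(n,plane(ct,(185+p[0]/5,190+p[1]/5),.045))
# rod head
print("head",tri(ray(ct,(305,160.8)),ray(cs,(304.3,212.7))))
# collar: gold mask
for n,img,(x,y,w) in (("t",t,(305,162,16)),("s",s,(305,221,18))):
    hsv=cv2.cvtColor(img,cv2.COLOR_BGR2HSV)[y-w:y+w,x-w:x+w]
    m=cv2.inRange(hsv,(18,150,110),(30,255,255)); 
    cn=max(cv2.findContours(m,0,1)[0],key=cv2.contourArea); e=cv2.fitEllipse(cv2.convexHull(cn)); print(n,e[0][0]+x-w,e[0][1]+y-w,e[1],e[2])
    if n=="t": et=(e[0][0]+x-w,e[0][1]+y-w)
    else: es=(e[0][0]+x-w,e[0][1]+y-w)
print("collar",tri(ray(ct,et),ray(cs,es)))
# column top crop (200,365) -> 
print("column",plane(ct,(270+202/5,115+68/5),.16), plane(cs,(220+209/4,180+383/4),.16))
print("guide top scene",plane(cs,(220+343/4,180+278/4),.135))
for n,p,z in (("jarB/t steel",(272,185.5),.054),("white",(339,166.5),.062),("bottle",(185+107/5,190+256/5),.07),("clamp",(395,153),.089)): print(n,plane(ct,p,z))
for n,p,z in (("steel",(220+538/4,180+385/4),.054),("white",(220+190/4,180+315/4),.062),("bottle",(385+697/4,245+45/5),.07)): print("s",n,plane(cs,p,z))
```

```text
hole px (np.float64(200.6640127388535), np.float64(225.47929936305732)) (np.float64(462.5), np.float64(277.45))
hole at z.045 [0.43717751 0.40977431 0.045     ]
hole at z.045 [0.43876305 0.41220182 0.045     ]
hole tri (array([0.43700609, 0.41143926, 0.04256172]), np.float64(0.0017148882679959144))
farTR [0.52588878 0.2506751  0.045     ]
farBR [0.47706303 0.23242997 0.045     ]
nearBL [0.40547056 0.41260743 0.045     ]
nearTL [0.44846067 0.43690371 0.045     ]
head (array([0.62046698, 0.05006162, 0.25264468]), np.float64(0.0016708415131502915))
t 304.6527681350708 162.01319313049316 (21.51458168029785, 22.38686752319336) 98.12083435058594
s 304.496337890625 220.59702110290527 (18.07267189025879, 27.091508865356445) 85.86315155029297
collar (array([0.62209589, 0.05153912, 0.23005077]), np.float64(0.00038852468323315685))
column [0.74475723 0.03924454 0.16      ] [0.74804146 0.04194465 0.16      ]
guide top scene [0.62400578 0.05321895 0.135     ]
jarB/t steel [0.57721038 0.16901138 0.054     ]
white [ 0.64488152 -0.05676137  0.062     ]
bottle [0.38460718 0.37968727 0.07      ]
clamp [ 0.68852732 -0.24110231  0.089     ]
s steel [0.5789008  0.16939876 0.054     ]
s white [ 0.64621825 -0.05485202  0.062     ]
s bottle [0.2556399  0.62116324 0.07      ]
```

Emit:
jog_arm(delta_rot=[[0,0,4],[0,0,4],[0,0,4],[0,0,4],[0,0,4]], xyz=[[1,4,1],[1,4,1],[1,4,1],[1,4,1],[1,4,1]], grip=[9,9,9,9,9])

```text
time_s: 0.67
position: [0.2963, -0.3757, 0.2639]
ee_rot: [-180.0, -0.0, 43.5]
contact_force: [1.7, 0.1, -0.4]
opening: 0.977
```

```bash
python3 -c "
from h import *
s=bot.sense(); print(np.round(s['joint_pos'],1),s['position'],s['ee_rot'])"
```

```text
[-51.9   4.1 107.6   0.   68.3  -5.4] [ 0.29631558 -0.37574509  0.26390532] [-1.79991564e+02 -8.02554121e-03  4.34710870e+01]
```

Emit:
jog_arm(delta_rot=[[0,0,4],[0,0,4],[0,0,4],[0,0,4],[0,0,4]], xyz=[[1,4,0],[1,4,0],[1,4,0],[1,4,0],[1,4,0]], grip=[9,9,9,9,9])

```text
time_s: 1.08
position: [0.3462, -0.1758, 0.2639]
ee_rot: [180.0, -0.0, 63.5]
contact_force: [0.5, -0.6, 0.9]
opening: 0.981
```

Emit:
jog_arm(delta_rot=[[0,0,4],[0,0,4],[0,0,4],[0,0,4],[0,0,4]], xyz=[[1,4,0],[1,4,0],[1,4,0],[1,4,0],[1,4,0]], grip=[9,9,9,9,9])

```text
time_s: 1.5
position: [0.3963, 0.0245, 0.264]
ee_rot: [179.9, -0.0, 83.5]
contact_force: [1.3, 0.1, 0.8]
opening: 0.975
```

Emit:
jog_arm(delta_rot=[[0,0,4],[0,0,4],[0,0,4],[0,0,4],[0,0,4]], xyz=[[1,4,0],[1,4,0],[1,4,0],[1,4,0],[1,4,0]], grip=[9,9,9,9,9])

```text
time_s: 1.92
position: [0.4463, 0.2247, 0.2638]
ee_rot: [180.0, 0.0, 103.5]
contact_force: [1.7, -1.4, 0.1]
opening: 0.98
```

Emit:
jog_arm(delta_rot=[[0,0,4],[0,0,3.5],[0,0,0]], xyz=[[1,4,0],[1,3,0],[0,0,0]], grip=[9,9,9])

```text
time_s: 2.17
position: [0.4677, 0.2976, 0.2634]
ee_rot: [179.9, -0.1, 111.2]
contact_force: [-1.0, -0.3, -0.6]
opening: 0.978
```

Run:
```python
from h import *
for n in ["wrist"]:
    c=bot.camera(n); cv2.imwrite(f"pics/{n}1.png",c["frame"]); 
np.savez("w1.npz",**{k:c[k] for k in ("fx","fy","cx","cy","k1","T","frame")})
s=bot.sense(); print(np.round(s['joint_pos'],1),s['position'],s['ee_rot'])
```

```text
[32.1 11.2 99.4  0.  69.4 11.1] [0.46669213 0.29491775 0.2631586 ] [-1.79989202e+02 -9.67588540e-03  1.11010420e+02]
```

View pics/wrist1.png

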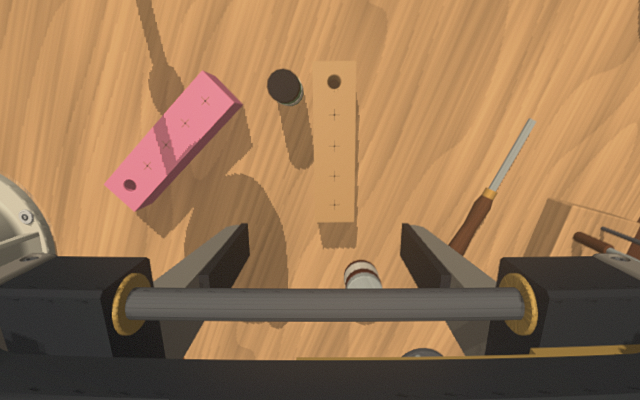

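The wrist view shows the bored bar upright in the image, with the hole at (334,82), four crosses at (334,115–205) and its far end at row 222. The bottle is at (285,87) and the pink decoy at (170,140). Measuring the top face and hole next.

Run:
```python
from h import *
z=np.load("w1.npz"); c={k:(z[k] if z[k].ndim else float(z[k])) for k in z}
f=c["frame"]; g=cv2.cvtColor(f,cv2.COLOR_BGR2GRAY)
m=cv2.inRange(g[72:93,324:345],0,90); M=cv2.moments(m,True); h=(324+M['m10']/M['m00'],72+M['m01']/M['m00'])
print("hole px",h,M['m00']); H=plane(c,h,.045); print("hole",H)
P=[]
for r in (114.5,146,174,204.5):
    y=int(r); sub=g[y-5:y+6,326:343].astype(float); w=np.clip(np.median(sub)-15-sub,0,None); yy,xx=np.mgrid[y-5:y+6,326:343]
    p=((w*xx).sum()/w.sum(),(w*yy).sum()/w.sum()); q=plane(c,p,.045); P.append(q); print(p,q, np.linalg.norm(q-H))
d=H-P[-1]; print("dir",np.degrees(np.arctan2(d[1],d[0])))
for n,p in dict(nl=(313,61),nr=(357,61),fl=(318,222.5),fr=(354,222)).items(): print(n,plane(c,p,.045))
crop(f,270,50,120,180,3,"w1c.png")
```

```text
hole px (333.520325203252, 81.70731707317073) 123.0
hole [0.43645991 0.40778351 0.045     ]
(np.float64(333.94444444444446), np.float64(114.03418803418803)) [0.45071764 0.3729914  0.045     ] 0.03760018228400719
(np.float64(333.99242424242425), np.float64(145.7651515151515)) [0.4648938  0.33721093 0.045     ] 0.07608531582175312
(np.float64(334.0420168067227), np.float64(175.7731092436975)) [0.47891316 0.30186526 0.045     ] 0.11410939066464197
(np.float64(334.1015625), np.float64(204.328125)) [0.4928837 0.2667088 0.045    ] 0.15193984527331372
dir 111.79927799301126
nl [0.40530018 0.42073336 0.045     ]
nr [0.45380214 0.43954701 0.045     ]
fl [0.48210526 0.23575682 0.045     ]
fr [0.52649784 0.25362759 0.045     ]
```

View pics/w1c.png

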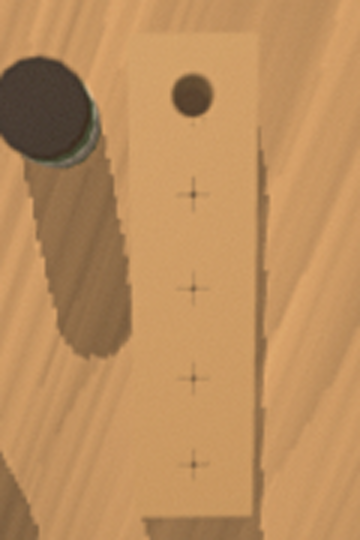

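Emit:
jog_arm(delta_rot=[[0,0,7],[0,0,7],[0,0,7],[0,0,7],[0,0,7]], xyz=[[0.1,0.4,-0.5],[0.1,0.4,-0.5],[0.1,0.4,-0.5],[0.1,0.5,-0.5],[0.1,0.5,-0.5]], grip=[9.19,9.19,9.19,9.19,9.19])

```text
time_s: 2.63
position: [0.4711, 0.3133, 0.2385]
ee_rot: [-180.0, 0.0, 146.1]
contact_force: [0.8, 0.3, -0.0]
opening: 0.998
```

Emit:
jog_arm(delta_rot=[[0,0,7],[0,0,7],[0,0,7],[0,0,7],[0,0,7]], xyz=[[0,0,-0.5],[0,0,-0.5],[0,0,-0.5],[0,0,-0.5],[0,0,-0.5]], grip=[9.19,9.19,9.19,9.19,9.19])

```text
time_s: 3.05
position: [0.471, 0.3131, 0.2135]
ee_rot: [-180.0, -0.0, -178.9]
contact_force: [-0.5, 0.1, 0.2]
opening: 1.001
```

Emit:
jog_arm(delta_rot=[[0,0,7],[0,0,7],[0,0,7],[0,0,7],[0,0,7]], xyz=[[0,0,-0.5],[0,0,-0.5],[0,0,-0.5],[0,0,-0.5],[0,0,-0.5]], grip=[9.19,9.19,9.19,9.19,9.19])

```text
time_s: 3.47
position: [0.4711, 0.3131, 0.1886]
ee_rot: [-180.0, -0.0, -143.9]
contact_force: [-0.0, -0.7, -0.5]
opening: 0.999
```

Emit:
jog_arm(delta_rot=[[0,0,7],[0,0,7],[0,0,7],[0,0,7],[0,0,7]], xyz=[[0,0,0],[0,0,0],[0,0,0],[0,0,0],[0,0,0]], grip=[9.19,9.19,9.19,9.19,9.19])

```text
time_s: 3.88
position: [0.4711, 0.3131, 0.1888]
ee_rot: [180.0, -0.0, -108.9]
contact_force: [-0.2, -0.0, 0.5]
opening: 0.999
```

Emit:
jog_arm(delta_rot=[[0,0,7],[0,0,7],[0,0,7],[0,0,7],[0,0,7]], xyz=[[0,0,0],[0,0,0],[0,0,0],[0,0,0],[0,0,0]], grip=[9.19,9.19,9.19,9.19,9.19])

```text
time_s: 4.3
position: [0.4711, 0.3131, 0.1888]
ee_rot: [180.0, -0.0, -73.9]
contact_force: [-0.7, 0.6, 0.4]
opening: 1.001
```

Emit:
jog_arm(delta_rot=[[0,0,5.5],[0,0,0],[0,0,0]], xyz=[[0,0,0],[0,0,0],[0,0,0]], grip=[9.19,9.19,9.19])

```text
time_s: 4.55
position: [0.4713, 0.3135, 0.1888]
ee_rot: [180.0, -0.0, -68.9]
contact_force: [0.5, 0.6, 0.2]
opening: 1.002
```

```bash
python3 -c "
from h import *
s=bot.sense(); print(np.round(s['joint_pos'],1),s['position'],s['ee_rot'])"
```

```text
[  33.5   16.5  102.4   -0.    61.1 -167.6] [0.47125553 0.31349647 0.18881427] [ 1.79989693e+02 -1.04398651e-02 -6.89440927e+01]
```

Emit:
jog_arm(delta_rot=[[0,0,0.7],[0,0,0],[0,0,0],[0,0,0],[0,0,0]], xyz=[[0.16,0.33,-4],[0,0,-4],[0,0,-4],[0,0,-4],[0,0,-1.9]], grip=[9.19,9.19,9.19,9.19,9.19])

```text
time_s: 4.97
position: [0.4707, 0.3157, 0.0056]
ee_rot: [179.7, -0.1, -68.3]
contact_force: [-1.4, -0.8, 0.3]
opening: 1.003
```

Emit:
jog_arm(delta_rot=[[0,0,0],[0,0,0],[0,0,0],[0,0,0],[0,0,0]], xyz=[[0,0,0],[0,0,0],[0,0,0],[0,0,0],[0,0,0]], grip=[9.19,5,5,5,4.9])

```text
time_s: 5.38
position: [0.4742, 0.3184, 0.0116]
ee_rot: [-179.8, 0.0, -68.0]
contact_force: [0.4, 0.7, 0.4]
opening: 0.733
```

Emit:
jog_arm(delta_rot=[[0,0,0],[0,0,0],[0,0,0],[0,0,0],[0,0,0]], xyz=[[0,0,0],[0,0,0],[0,0,0],[0,0,0],[0,0,0]], grip=[4,4,4,4,4])

```text
time_s: 5.8
position: [0.4735, 0.3181, 0.0106]
ee_rot: [-179.9, 0.0, -68.0]
contact_force: [-0.9, -0.9, 7.3]
opening: 0.56
```

Emit:
jog_arm(delta_rot=[[0,0,0],[0,0,0],[0,0,0],[0,0,0],[0,0,0]], xyz=[[0,0,0],[0,0,0.5],[0,0,1],[0,0,1.5],[0,0,2]], grip=[4,4,4,4,4])

```text
time_s: 6.22
position: [0.472, 0.317, 0.0596]
ee_rot: [179.8, -0.0, -68.0]
contact_force: [-0.3, -0.5, -3.3]
opening: 0.565
```

Emit:
jog_arm(delta_rot=[[0,0,0],[0,0,0],[0,0,0]], xyz=[[0,0,2],[0,0,1],[0,0,0]], grip=[4,4,4])

```text
time_s: 6.47
position: [0.4743, 0.3186, 0.0923]
ee_rot: [-179.8, 0.0, -68.0]
contact_force: [0.8, -0.7, -3.5]
opening: 0.564
```

Run:
```python
from h import *
c=bot.camera("scene"); crop(c["frame"],340,140,200,150,4,"s2.png")
s=bot.sense(); print(np.round(s['joint_pos'],1),s['position'],s['ee_rot'],s['contact_force'],s['opening'])
```

```text
[  33.7   23.8  106.3   -0.    49.7 -168.3] [0.47356849 0.31812766 0.09079812] [-1.79870461e+02  2.62208390e-02 -6.79924098e+01] [-0.82220302  0.10170928 -3.20385854] 0.5630762529278377
```

View pics/s2.png

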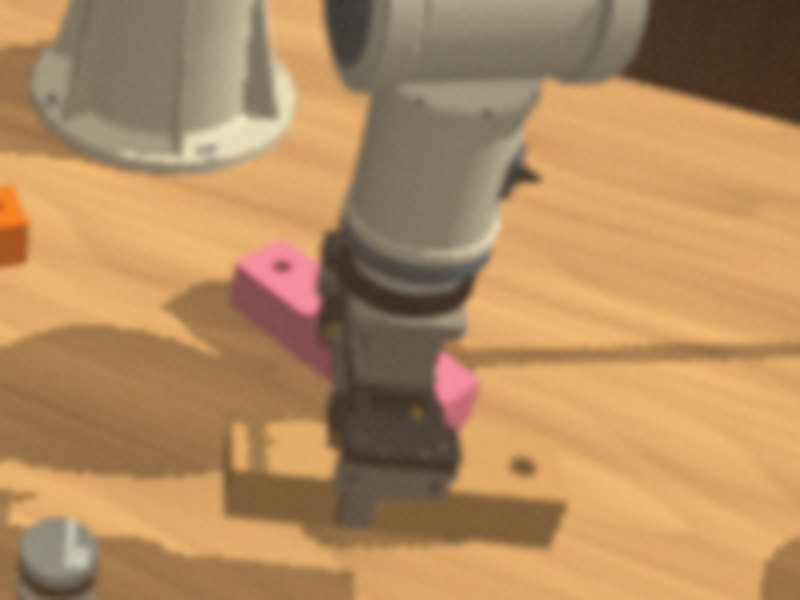

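Emit:
jog_arm(delta_rot=[[0,0,-3],[0,0,-7],[0,0,-7],[0,0,-7],[0,0,-7]], xyz=[[-1,-1,0.5],[-1.7,-1.7,0],[-1.7,-1.7,0],[-1.7,-1.7,0],[-1.7,-1.7,0]], grip=[4,4,4,4,4])

```text
time_s: 6.93
position: [0.3932, 0.2384, 0.0934]
ee_rot: [179.9, -0.1, -99.3]
contact_force: [-0.3, 0.2, -2.6]
opening: 0.565
```

Emit:
jog_arm(delta_rot=[[0,0,-7],[0,0,-7],[0,0,-7],[0,0,-7],[0,0,-7]], xyz=[[-0.5,-1.7,0],[-0.5,-1.7,0],[0,-1.7,0],[0,-1.7,0],[0,-1.7,0]], grip=[4,4,4,4,4])

```text
time_s: 7.35
position: [0.3839, 0.1536, 0.0937]
ee_rot: [180.0, -0.1, -134.3]
contact_force: [-0.5, 0.6, -2.7]
opening: 0.566
```

Emit:
jog_arm(delta_rot=[[0,0,-7],[0,0,-7],[0,0,-7],[0,0,-7],[0,0,-7]], xyz=[[0,-1.7,0],[0,-1.7,0],[0,-1.7,0],[0,-1.7,0],[0,-1.7,0]], grip=[4,4,4,4,4])

```text
time_s: 7.77
position: [0.3839, 0.0688, 0.0937]
ee_rot: [180.0, -0.1, -169.3]
contact_force: [0.7, 0.3, -3.2]
opening: 0.563
```

Emit:
jog_arm(delta_rot=[[0,0,-4],[0,0,0],[0,0,0]], xyz=[[0,-1,0],[0,-0.8,0],[0,0,0]], grip=[4,4,4])

```text
time_s: 8.02
position: [0.3842, 0.0507, 0.094]
ee_rot: [-180.0, -0.1, -172.9]
contact_force: [-0.3, 0.1, -1.9]
opening: 0.564
```

Run:
```python
from h import *
c=bot.camera("scene"); crop(c["frame"],220,140,200,150,4,"s3.png")
s=bot.sense(); print(np.round(s['joint_pos'],1),s['position'],s['ee_rot'],s['contact_force'],s['opening'])
```

```text
[  7.4   9.4 127.4   0.   43.2 -89.7] [0.38448527 0.05133018 0.09414722] [ 1.79996395e+02 -6.81799608e-02 -1.72910376e+02] [-0.20834008  0.10689878 -3.66776928] 0.5624829470217392
```

View pics/s3.png

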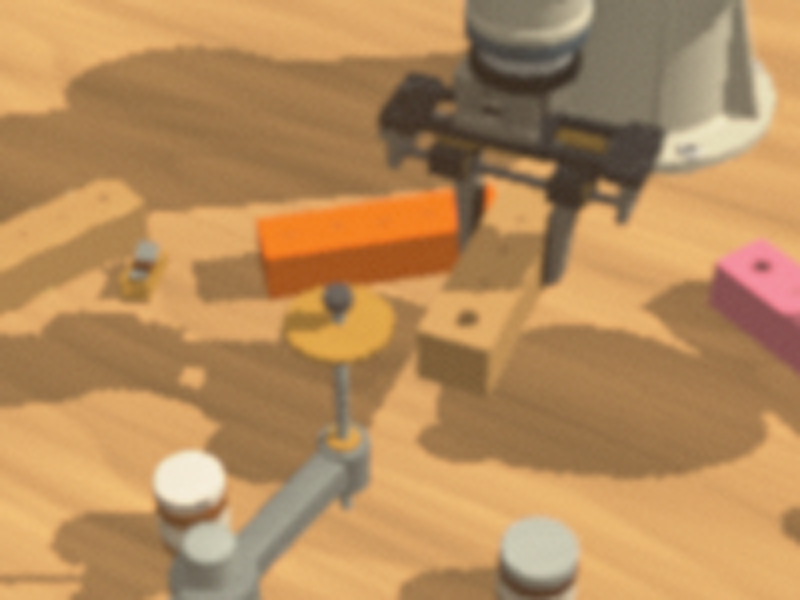

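Run:
```python
from h import *
ct=bot.camera("top"); t=cv2.imread("pics/top0.png")
m=cv2.inRange(cv2.cvtColor(t,cv2.COLOR_BGR2HSV),(5,200,150),(17,255,255))
m[:,:320]=0;m[:230]=0;m[290:]=0;m[:,380:]=0
cn=max(cv2.findContours(m,0,1)[0],key=cv2.contourArea); b=cv2.boxPoints(cv2.minAreaRect(cn)); print(b)
for p in b: print(plane(ct,p,.045))
# hole in hand, scene view
c=bot.camera("scene"); g=cv2.cvtColor(c["frame"],cv2.COLOR_BGR2GRAY)
x,y=int(220+467/4),int(140+318/4); sub=g[y-4:y+5,x-4:x+5].astype(float); w=np.clip(np.median(sub)-12-sub,0,None); yy,xx=np.mgrid[y-4:y+5,x-4:x+5]
p=((w*xx).sum()/w.sum(),(w*yy).sum()/w.sum()); H=plane(c,p,.045+.0835); s=bot.sense(); print(p,H,H[:2]-s["position"][:2],np.linalg.norm(H[:2]-s["position"][:2]))
```

```text
[[319.66513 273.47263]
 [364.3217  233.43571]
 [375.1879  245.5557 ]
 [330.53134 285.5926 ]]
[0.28524609 0.0019297  0.045     ]
[ 0.42127868 -0.14578992  0.045     ]
[ 0.38133761 -0.18261602  0.045     ]
[ 0.24600786 -0.03496024  0.045     ]
(np.float64(336.56091030789827), np.float64(219.334672021419)) [0.48358047 0.06522816 0.1285    ] [0.09875036 0.01322351] 0.09963179675390876
```

Emit:
jog_arm(delta_rot=[[0,0,0],[0,0,0],[0,0,0],[0,0,0],[0,0,0]], xyz=[[2,-0.7,0],[2.5,-0.7,0],[2,-0.6,0],[0,0,-1],[0,0,-2]], grip=[4,4,4,4,4])

```text
time_s: 8.58
position: [0.4529, 0.0323, 0.0656]
ee_rot: [-180.0, 0.3, -172.9]
contact_force: [0.6, -0.6, -2.8]
opening: 0.564
```

Emit:
jog_arm(delta_rot=[[0,0,0],[0,0,0],[0,0,0],[0,0,0],[0,0,0]], xyz=[[0,0,-2],[0,0,-1.5],[0,0,-0.8],[0,0,-0.3],[0,0,0]], grip=[4,4,4,4,4])

```text
time_s: 9.0
position: [0.4494, 0.0321, 0.0182]
ee_rot: [180.0, -0.1, -172.9]
contact_force: [-0.4, -0.5, -3.0]
opening: 0.562
```

Run:
```python
from h import *
c=bot.camera("scene"); crop(c["frame"],220,140,200,150,4,"s4.png")
s=bot.sense(); print(np.round(s['joint_pos'],1),s['position'],s['ee_rot'],s['contact_force'],s['opening'])
```

```text
[  3.9  22.6 122.8   0.   34.6 -93.2] [0.44994535 0.03204253 0.01877097] [ 1.79997774e+02 -1.80310400e-02 -1.72946317e+02] [ 0.54102239 -0.70460679 -1.89747203] 0.56486720652053
```

View pics/s4.png

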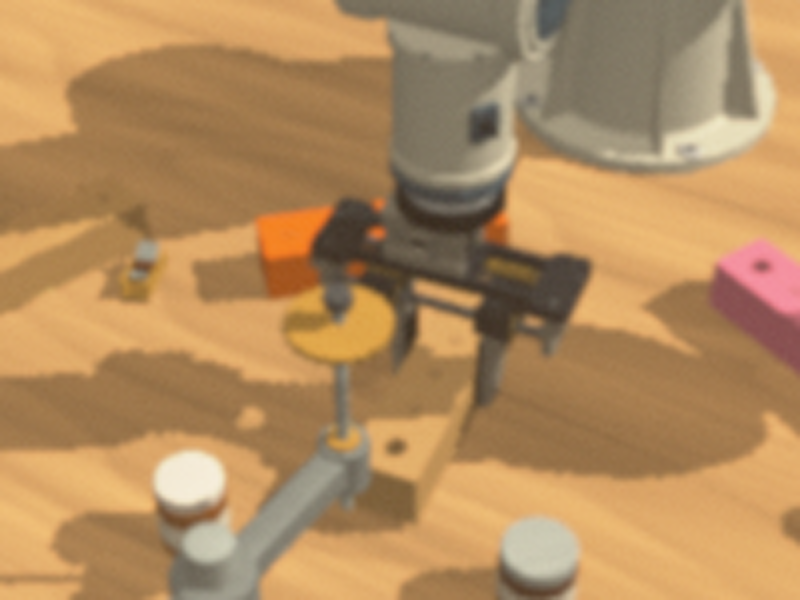

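Emit:
jog_arm(delta_rot=[[0,0,0],[0,0,0],[0,0,0],[0,0,0],[0,0,0]], xyz=[[1,0.1,0],[2,0.2,0],[2,0.2,0],[1.7,0.2,0],[0.85,0.1,0]], grip=[4,4,4,4,4])

```text
time_s: 9.47
position: [0.5296, 0.0401, 0.0201]
ee_rot: [-180.0, 0.3, -173.0]
contact_force: [0.2, 0.6, -2.6]
opening: 0.569
```

Emit:
jog_arm(delta_rot=[[0,0,0],[0,0,0]], xyz=[[0,0,0],[0,0,0]], grip=[4,4])

```text
time_s: 9.63
position: [0.5254, 0.0398, 0.0189]
ee_rot: [180.0, -0.0, -173.0]
contact_force: [-0.3, -0.2, -2.3]
opening: 0.563
```

Run:
```python
from h import *
c=bot.camera("scene"); crop(c["frame"],240,180,140,105,5,"s5.png"); cv2.imwrite("pics/s5f.png",c["frame"])
t=bot.camera("top"); crop(t["frame"],240,110,140,105,5,"t5.png")
s=bot.sense(); print(np.round(s['joint_pos'],1),s['position'],s['ee_rot'],s['contact_force'],s['opening'])
```

```text
[  4.2  27.3 113.7  -0.   39.1 -92.8] [0.52421813 0.03962033 0.01864153] [ 1.79997790e+02 -7.47832617e-02 -1.72989515e+02] [ 1.40590964  0.39522743 -2.62385046] 0.5669177269951998
```

View pics/s5.png

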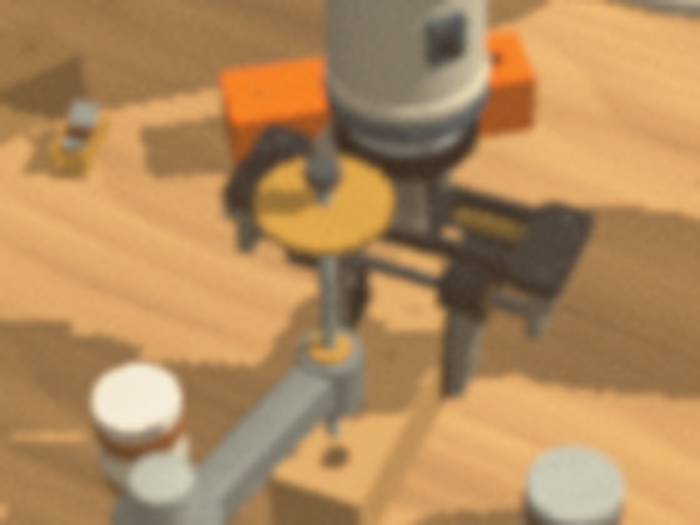

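View pics/t5.png

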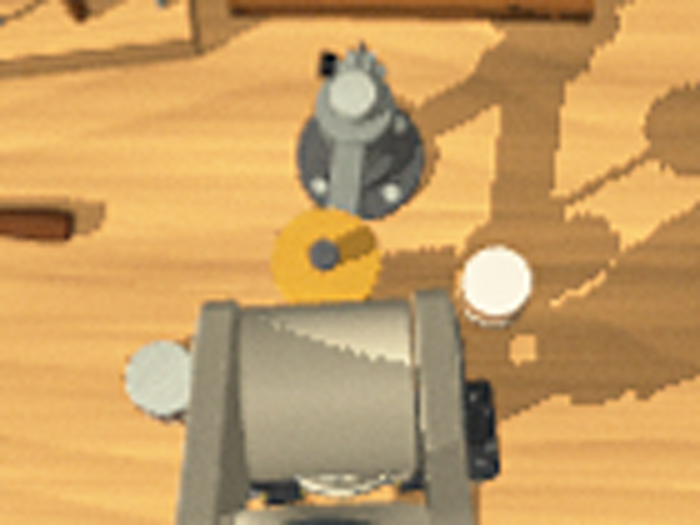

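Run:
```python
from h import *
c=bot.camera("scene"); f=c["frame"]; g=cv2.cvtColor(f,cv2.COLOR_BGR2GRAY)
for zz in (.2526,.2505): print("head",plane(c,(240+321/5,180+163/5),zz))
print("flange",plane(c,(304.5,220.6),.230))
print("guide",plane(c,(240+330/5,180+348/5),.135))
print("tip",plane(c,(240+334/5,180+434/5),.0676))
x,y=307,271
sub=g[y-4:y+6,x-6:x+7].astype(float); w=np.clip(np.median(sub)-20-sub,0,None); yy,xx=np.mgrid[y-4:y+6,x-6:x+7]
print(np.int_(sub))
p=((w*xx).sum()/w.sum(),(w*yy).sum()/w.sum()); print("hole",p,plane(c,p,.053))
print(proj(c,[[.622,.052,z] for z in (.2526,.135,.0676,.053)]))
```

```text
head [0.61988496 0.05041604 0.2526    ]
head [0.61791121 0.04913587 0.2505    ]
flange [0.62196979 0.05169776 0.23      ]
guide [0.6239867  0.05392822 0.135     ]
tip [0.62207503 0.05302134 0.0676    ]
[[159 175 181 178 164 155 164 177 182 185 184 184 184]
 [175 180 183 178 168 156 156 166 175 182 185 184 184]
 [182 185 183 171 151 136 125 136 155 174 182 185 184]
 [184 183 177 157 134 110 105 111 136 164 182 182 185]
 [183 184 174 151 122 106 104 110 134 166 182 183 185]
 [183 184 177 159 131 118 115 129 154 176 184 184 185]
 [182 184 182 173 157 147 148 157 174 183 184 185 185]
 [184 184 184 182 178 175 176 178 182 184 184 183 184]
 [183 185 184 184 185 184 184 184 186 184 185 185 182]
 [173 178 183 184 184 184 184 185 184 185 185 184 181]]
hole (np.float64(306.7418546365915), np.float64(270.66791979949875)) [0.62295059 0.05292647 0.053     ]
[[304.30972453 213.36915291]
 [305.7490676  248.79811022]
 [306.47676574 266.62955937]
 [306.62617897 270.28408639]]
```

Emit:
jog_arm(delta_rot=[[0,0,0],[0,0,0],[0,0,0],[0,0,0],[0,0,0]], xyz=[[0,0,-0.2],[0,0,-0.2],[0,0,-0.2],[0,0,-0.2],[0,0,0]], grip=[4,4,4,4,4])

```text
time_s: 10.2
position: [0.5253, 0.0397, 0.0106]
ee_rot: [180.0, -0.0, -173.0]
contact_force: [-0.6, 0.2, -2.0]
opening: 0.567
```

Run:
```python
from h import *
s=bot.sense(); print(np.round(s['joint_pos'],1),s['position'],s['ee_rot'],s['contact_force'],s['ft_torque'],s['opening'])
```

```text
[  4.2  28.1 113.8  -0.   38.1 -92.8] [0.5252916  0.03969486 0.0105753 ] [ 1.79998993e+02 -2.14538576e-02 -1.72995561e+02] [-0.63422185  0.21186496 -1.99691093] [ 0.00556964 -0.09211372  0.01378734] 0.5668281414622592
```

Emit:
jog_arm(delta_rot=[[0,0,0],[0,0,0],[0,0,0],[0,0,0],[0,0,0]], xyz=[[0,0,-0.05],[0,0,-0.05],[0,0,0],[0,0,0],[0,0,0]], grip=[4,4,4,5.6,6.5])

```text
time_s: 10.62
position: [0.5258, 0.0397, 0.0099]
ee_rot: [-180.0, 0.0, -173.0]
contact_force: [-0.8, 0.2, -0.2]
opening: 0.663
```

Emit:
jog_arm(delta_rot=[[0,0,0],[0,0,0],[0,0,0],[0,0,0],[0,0,0]], xyz=[[0,0,0],[0,0,0],[0,0,0],[0,0,0],[0,0,0]], grip=[7.5,8,8,8,8])

```text
time_s: 11.03
position: [0.5255, 0.0397, 0.0096]
ee_rot: [-180.0, -0.0, -173.0]
contact_force: [-0.4, 0.0, 0.6]
opening: 0.872
```

Emit:
jog_arm(delta_rot=[[0,0,0],[0,0,0],[0,0,0],[0,0,0],[0,0,0]], xyz=[[0,0,1],[0,0,3],[0,0,3],[-2,0,4],[-3,0,4]], grip=[8,8,8,8,8])

```text
time_s: 11.45
position: [0.4829, 0.0398, 0.1527]
ee_rot: [-180.0, 0.1, -173.0]
contact_force: [1.0, 0.4, 1.4]
opening: 0.868
```

Emit:
jog_arm(delta_rot=[[0,0,0],[0,0,0],[0,0,0],[0,0,0],[0,0,0]], xyz=[[-3,0,4],[-3,0,4],[-1,0,4],[0,0,3],[0,0,0]], grip=[6,4,2,0,0])

```text
time_s: 11.87
position: [0.4241, 0.04, 0.2938]
ee_rot: [-180.0, 0.6, -173.0]
contact_force: [0.5, 0.7, 1.4]
opening: 0.533
```

Run:
```python
from h import *
s=bot.sense(); print(np.round(s['joint_pos'],1),s['position'],s['ee_rot'],s['contact_force'],s['opening'])
c=bot.camera("scene"); crop(c["frame"],240,180,140,105,5,"s6.png")
t=bot.camera("top"); crop(t["frame"],240,110,140,105,5,"t6.png")
```

```text
[  5.2  -3.  111.   -0.   71.4 -91.8] [0.42405564 0.03998833 0.29380906] [-179.97832418    0.60404323 -172.98118152] [0.54790994 0.65136433 1.40387397] 0.5326040425551176
```

View pics/s6.png

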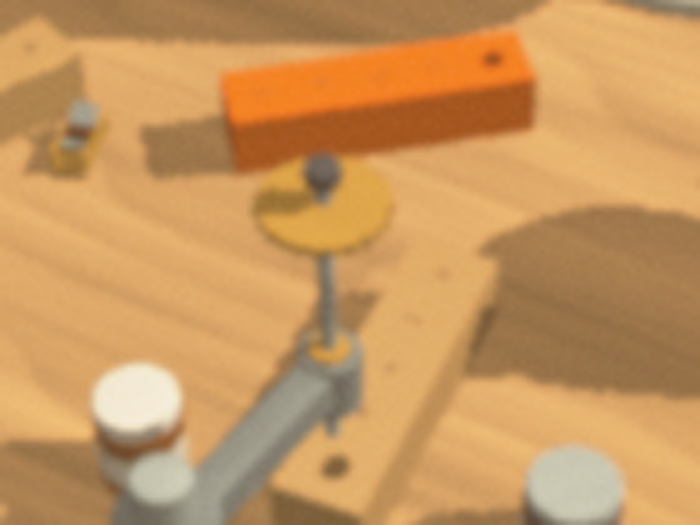

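View pics/t6.png

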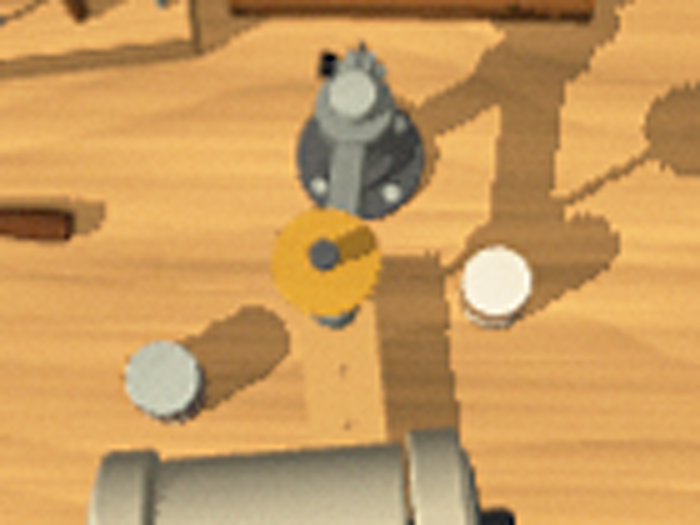

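Run:
```python
from h import *
c=bot.camera("scene"); f=c["frame"]; g=cv2.cvtColor(f,cv2.COLOR_BGR2GRAY)
x,y=307,273
sub=g[y-3:y+6,x-6:x+7].astype(float); w=np.clip(np.median(sub)-20-sub,0,None); yy,xx=np.mgrid[y-3:y+6,x-6:x+7]
p=((w*xx).sum()/w.sum(),(w*yy).sum()/w.sum()); print("hole",p,plane(c,p,.045))
print(proj(c,[[.622,.052,z] for z in (.2526,.135,.0676,.045)]))
s=bot.sense(); print(s["position"])
# cross positions on block in scene -> line
for q in ((390,367),(413,317),(442,272)):
    print(plane(c,(240+q[0]/5,180+q[1]/5),.045))
```

```text
hole (np.float64(306.64981949458485), np.float64(272.9795427196149)) [0.624144   0.05311974 0.045     ]
[[304.30972453 213.36915291]
 [305.7490676  248.79811022]
 [306.47676574 266.62955937]
 [306.70687527 272.25690606]]
[0.42160868 0.03970768 0.28701605]
[0.54989158 0.04477023 0.045     ]
[0.51066485 0.03724105 0.045     ]
[0.47116203 0.03430021 0.045     ]
```

Emit:
jog_arm(delta_rot=[[0,0,0],[0,0,0],[0,0,0],[0,0,0],[0,0,0]], xyz=[[3,0.2,0],[3.5,0.2,0],[3.5,0.2,0],[3.5,0.2,0],[3.5,0.2,0]], grip=[0,0,0,0,0])

```text
time_s: 12.43
position: [0.5925, 0.0497, 0.2844]
ee_rot: [180.0, -0.2, -173.0]
contact_force: [-0.1, 0.4, -0.0]
opening: 0.037
```

Emit:
jog_arm(delta_rot=[[0,0,0],[0,0,0],[0,0,0],[0,0,0],[0,0,0]], xyz=[[2,0.2,0],[1,0,0],[0,0,0],[0,0,0],[0,0,0]], grip=[0,0,0,0,0])

```text
time_s: 12.85
position: [0.6203, 0.0516, 0.2863]
ee_rot: [180.0, -0.1, -173.0]
contact_force: [-0.3, 0.6, -0.3]
opening: 0.005
```

Run:
```python
from h import *
s=bot.sense(); print(np.round(s['joint_pos'],1),s['position'],s['ee_rot'],s['contact_force'],s['opening'])
c=bot.camera("scene"); crop(c["frame"],240,160,140,105,5,"s7.png")
```

```text
[  4.6  16.8  89.2  -0.   74.1 -92.4] [0.62027905 0.0515559  0.28626493] [ 1.79996717e+02 -1.14769734e-01 -1.72994949e+02] [-0.34364019  0.56078137 -0.28536909] 0.004935655477521564
```

View pics/s7.png

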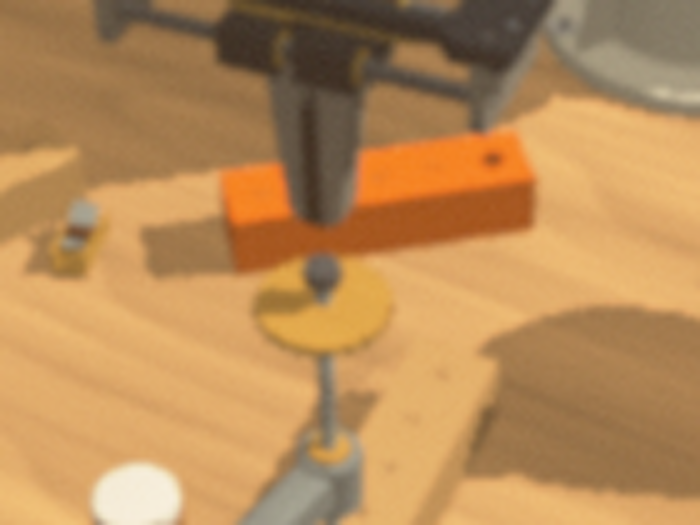

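Emit:
jog_arm(delta_rot=[[0,0,0],[0,0,0],[0,0,0],[0,0,0],[0,0,0]], xyz=[[0.1,0,-1],[0.1,0,-1],[0,0,-1],[0,0,-0.5],[0,0,-0.5]], grip=[0,0,0,0,0])

```text
time_s: 13.32
position: [0.6232, 0.0517, 0.2461]
ee_rot: [180.0, -0.1, -173.0]
contact_force: [-1.6, 0.3, 3.2]
opening: 0.003
```

Emit:
jog_arm(delta_rot=[[0,0,0],[0,0,0],[0,0,0],[0,0,0],[0,0,0]], xyz=[[0,0,-0.3],[0,0,-0.3],[0,0,-0.3],[0,0,-0.3],[0,0,0]], grip=[0,0,0,0,0])

```text
time_s: 13.73
position: [0.6238, 0.0517, 0.2344]
ee_rot: [180.0, -0.0, -173.0]
contact_force: [0.0, 0.5, 0.0]
opening: 0.007
```

Emit:
jog_arm(delta_rot=[[0,0,0],[0,0,0],[0,0,0],[0,0,0],[0,0,0]], xyz=[[0,0,-0.2],[0,0,-0.2],[0,0,-0.2],[0,0,-0.2],[0,0,-0.2]], grip=[0,0,0,0,0])

```text
time_s: 14.15
position: [0.6241, 0.0517, 0.2249]
ee_rot: [-180.0, 0.0, -173.0]
contact_force: [-0.3, 0.6, 3.2]
opening: 0.01
```

Run:
```python
from h import *
s=bot.sense(); print(s['position'],s['contact_force'])
c=bot.camera("scene"); crop(c["frame"],240,180,140,105,5,"s8.png")
```

```text
[0.62412705 0.05172566 0.22491723] [-0.30951709  0.64551968  3.18537434]
```

View pics/s8.png

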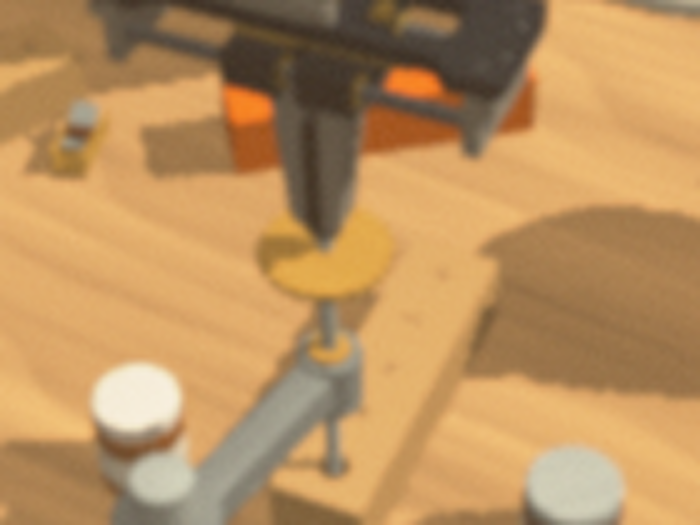

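The rod tip now overlaps the hole at crop pixel (335,466). The head is at z=0.225, so the tip is at 0.040, below the block's top, and the push is only 3 N. It has entered the hole, so I'll keep going down.

Emit:
jog_arm(delta_rot=[[0,0,0],[0,0,0],[0,0,0],[0,0,0],[0,0,0]], xyz=[[0,0,-0.4],[0,0,-0.4],[0,0,-0.4],[0,0,-0.4],[0,0,-0.3]], grip=[0,0,0,0,0])

```text
time_s: 14.62
position: [0.6241, 0.0517, 0.2054]
ee_rot: [-180.0, 0.0, -173.0]
contact_force: [0.5, 0.7, 3.2]
opening: 0.007
```

Emit:
jog_arm(delta_rot=[[0,0,0],[0,0,0],[0,0,0],[0,0,0],[0,0,0]], xyz=[[0,0,-0.1],[0,0,-0.1],[0,0,-0.1],[0,0,-0.1],[0,0,-0.1]], grip=[0,0,0,0,0])

```text
time_s: 15.03
position: [0.624, 0.0517, 0.201]
ee_rot: [-180.0, 0.0, -173.0]
contact_force: [1.8, -0.1, 2.9]
opening: 0.004
```

Emit:
jog_arm(delta_rot=[[0,0,0],[0,0,0],[0,0,0]], xyz=[[0,0,-0.1],[0,0,-0.1],[0,0,0]], grip=[0,0,0])

```text
time_s: 15.28
position: [0.6241, 0.0517, 0.2002]
ee_rot: [-180.0, 0.1, -173.0]
contact_force: [-2.1, -0.4, 10.2]
opening: 0.001
```

Emit:
jog_arm(delta_rot=[[0,0,0],[0,0,0],[0,0,0],[0,0,0],[0,0,0]], xyz=[[0,0,-0.05],[0,0,0],[0,0,0],[0,0,0],[0,0,0]], grip=[0,0,0,0,0])

```text
time_s: 15.7
position: [0.6242, 0.0517, 0.2002]
ee_rot: [-180.0, 0.1, -173.0]
contact_force: [-2.2, 0.6, 15.1]
opening: 0.006
```

Emit:
jog_arm(delta_rot=[[0,0,0],[0,0,0],[0,0,0],[0,0,0],[0,0,0]], xyz=[[0,0,0],[0,0,0],[0,0,0],[0,0,0],[0,0,0]], grip=[0,0,0,0,0])

```text
time_s: 16.12
position: [0.6242, 0.0517, 0.2001]
ee_rot: [-180.0, 0.1, -173.0]
contact_force: [-2.3, 0.3, 14.1]
opening: 0.005
```

Emit:
jog_arm(delta_rot=[[0,0,0],[0,0,0],[0,0,0],[0,0,0],[0,0,0]], xyz=[[0,0,0],[0,0,0],[0,0,0],[0,0,0],[0,0,0]], grip=[0,0,0,0,0])

```text
time_s: 16.53
position: [0.6242, 0.0517, 0.2002]
ee_rot: [-180.0, 0.1, -173.0]
contact_force: [-2.1, -0.3, 14.8]
opening: 0.004
```

Emit:
jog_arm(delta_rot=[[0,0,0],[0,0,0],[0,0,0],[0,0,0],[0,0,0]], xyz=[[0,0,0],[0,0,0],[0,0,0],[0,0,0],[0,0,0]], grip=[0,0,0,0,0])

```text
time_s: 16.95
position: [0.6242, 0.0517, 0.2002]
ee_rot: [-180.0, 0.1, -173.0]
contact_force: [-2.4, -0.1, 14.7]
opening: 0.003
```

Emit:
jog_arm(delta_rot=[[0,0,0],[0,0,0],[0,0,0],[0,0,0],[0,0,0]], xyz=[[0,0,0.3],[0,0,1],[-0.1,0,1],[0,0,0.2],[0,0,0]], grip=[0,0,0,3,4])

```text
time_s: 17.37
position: [0.6233, 0.0518, 0.2246]
ee_rot: [-180.0, 0.1, -173.0]
contact_force: [-0.7, -0.1, -0.8]
opening: 0.129
```

Emit:
jog_arm(delta_rot=[[0,0,0],[0,0,0],[0,0,0],[0,0,0],[0,0,0]], xyz=[[0,0,0],[0,0,0],[0,0,0],[0,0,0],[0,0,0]], grip=[4,4,4,4,4])

```text
time_s: 17.78
position: [0.6227, 0.0517, 0.2231]
ee_rot: [180.0, -0.0, -173.0]
contact_force: [-0.6, 0.1, -0.0]
opening: 0.434
```

Run:
```python
from h import *
s=bot.sense(); print(s['position'],s['contact_force'],s['opening'])
c=bot.camera("scene"); crop(c["frame"],240,180,140,105,5,"s9.png")
w=bot.camera("wrist"); cv2.imwrite("pics/w9.png",w["frame"])
```

```text
[0.62270059 0.05171231 0.22310877] [-0.60060174  0.13499957 -0.04737575] 0.43393057853269745
```

View pics/s9.png

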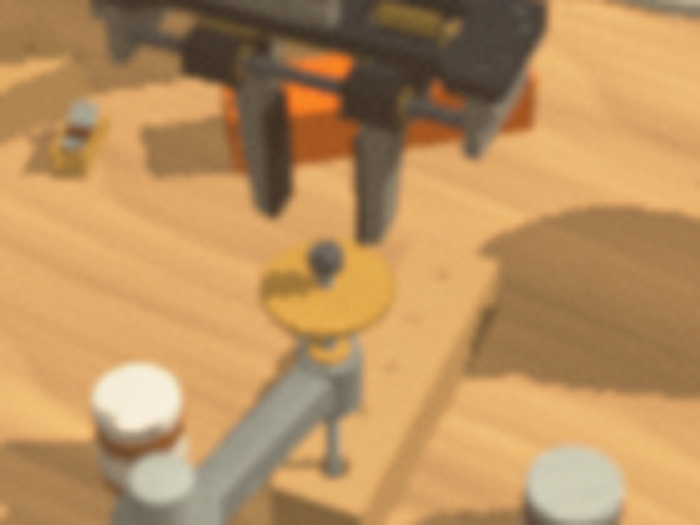

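View pics/w9.png

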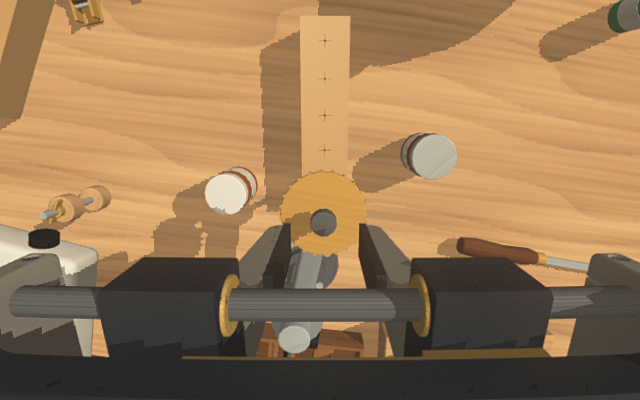

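Emit:
jog_arm(delta_rot=[[0,0,0],[0,0,0],[0,0,0],[0,0,0],[0,0,0]], xyz=[[0,0,-0.6],[0,0,-1],[0,0,-1],[0,0,-1],[0,0,-0.5]], grip=[4,4,4,4,4])

```text
time_s: 18.3
position: [0.6218, 0.0516, 0.1801]
ee_rot: [180.0, -0.2, -173.0]
contact_force: [0.3, -0.1, -0.4]
opening: 0.436
```

Emit:
jog_arm(delta_rot=[[0,0,0],[0,0,0],[0,0,0],[0,0,0],[0,0,0]], xyz=[[0,0,-0.3],[0,0,-0.3],[0,0,-0.3],[0,0,-0.3],[0,0,-0.3]], grip=[4,4,4,4,4])

```text
time_s: 18.72
position: [0.623, 0.0517, 0.1675]
ee_rot: [-180.0, 0.0, -173.0]
contact_force: [-1.0, 0.6, 2.7]
opening: 0.435
```

Emit:
jog_arm(delta_rot=[[0,0,0],[0,0,0],[0,0,0],[0,0,0],[0,0,0]], xyz=[[0,0,-0.3],[0,0,-0.3],[0,0,-0.3],[0,0,-0.3],[0,0,-0.2]], grip=[4,4,4,4,4])

```text
time_s: 19.13
position: [0.623, 0.0517, 0.1531]
ee_rot: [-180.0, 0.0, -173.0]
contact_force: [-1.6, -0.0, 2.0]
opening: 0.433
```

Emit:
jog_arm(delta_rot=[[0,0,0],[0,0,0],[0,0,0],[0,0,0],[0,0,0]], xyz=[[0,0,-0.1],[0,0,-0.1],[0,0,-0.1],[0,0,-0.1],[0,0,-0.1]], grip=[4,4,4,4,4])

```text
time_s: 19.55
position: [0.6229, 0.0517, 0.1485]
ee_rot: [-180.0, 0.0, -173.0]
contact_force: [-1.0, -0.4, 2.2]
opening: 0.437
```

Emit:
jog_arm(delta_rot=[[0,0,0],[0,0,0],[0,0,0]], xyz=[[0,0,-0.1],[0,0,-0.05],[0,0,0]], grip=[4,4,4])

```text
time_s: 19.8
position: [0.623, 0.0517, 0.1484]
ee_rot: [-180.0, 0.0, -173.0]
contact_force: [-4.9, -1.5, 12.7]
opening: 0.433
```

Emit:
jog_arm(delta_rot=[[0,0,0],[0,0,0],[0,0,0],[0,0,0],[0,0,0]], xyz=[[0,0,0],[0,0,0],[0,0,0.2],[0,0,0.5],[0,0,1]], grip=[4,4,4,4,4])

```text
time_s: 20.22
position: [0.6222, 0.0517, 0.1633]
ee_rot: [180.0, -0.1, -173.0]
contact_force: [0.7, -0.2, 0.2]
opening: 0.434
```

Emit:
jog_arm(delta_rot=[[0,0,0],[0,0,0],[0,0,0],[0,0,0],[0,0,0]], xyz=[[0,0,2],[0,0,3],[0,0,3],[0,0,3],[-2,0,1]], grip=[4,4,4,4,4])

```text
time_s: 20.63
position: [0.6069, 0.0519, 0.2893]
ee_rot: [-180.0, 0.5, -173.0]
contact_force: [-0.5, -0.2, 0.2]
opening: 0.436
```

Emit:
jog_arm(delta_rot=[[0,0,0],[0,0,0],[0,0,0],[0,0,0],[0,0,0]], xyz=[[-4,0,0],[-4,0,0],[-4,0,0],[-3,0,0],[0,0,0]], grip=[4,4,4,4,4])

```text
time_s: 21.05
position: [0.4479, 0.0516, 0.2844]
ee_rot: [180.0, -0.1, -173.0]
contact_force: [0.7, 0.6, 0.6]
opening: 0.437
```

Run:
```python
from h import *
s=bot.sense(); print(s['position'],s['contact_force'],s['opening'])
c=bot.camera("scene"); crop(c["frame"],240,180,140,105,5,"s10.png"); cv2.imwrite("pics/s10f.png",c["frame"])
t=bot.camera("top"); cv2.imwrite("pics/t10.png",t["frame"])
np.savez("c10.npz",T=c["T"])
for p,z,n in (((240+323/5,180+250/5),.2,"head"),): print(n,plane(c,p,z))
print(proj(c,[[.622,.052,z] for z in (.2,.148,.135,.045)]))
```

```text
[0.44787103 0.05156929 0.28440401] [0.69058039 0.58998126 0.59053696] 0.4368742414619807
head [0.62257378 0.05129227 0.2       ]
[[304.98247792 229.95518555]
 [305.60109975 245.16570958]
 [305.7490676  248.79811022]
 [306.70687527 272.25690606]]
```

View pics/s10.png

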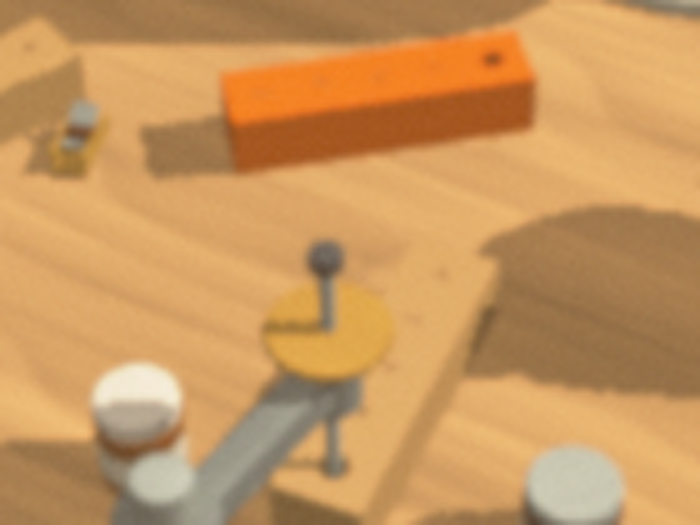

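View pics/t10.png

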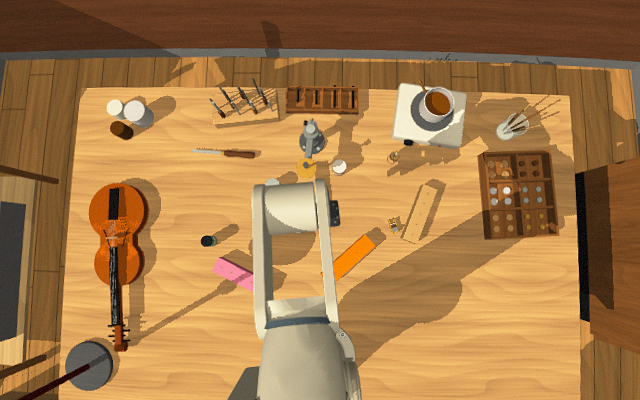

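Run:
```python
from h import *
a=cv2.imread("pics/s9.png"); b=cv2.imread("pics/s10.png")
print("head shift s9->s10 px(x5)",cv2.phaseCorrelate(np.float32(cv2.cvtColor(a[235:275,300:350],6)),np.float32(cv2.cvtColor(b[235:275,300:350],6))))
c=bot.camera("scene"); hsv=cv2.cvtColor(c["frame"],cv2.COLOR_BGR2HSV)[232:260,288:324]
m=cv2.inRange(hsv,(18,150,110),(30,255,255)); cn=max(cv2.findContours(m,0,1)[0],key=cv2.contourArea); e=cv2.fitEllipse(cv2.convexHull(cn))
print("flange px",e[0][0]+288,e[0][1]+232,"expected 305.6 245.2"); print(plane(c,(e[0][0]+288,e[0][1]+232),.148))
print(bot.sign_off())
```

```text
head shift s9->s10 px(x5) ((-5.171706846059077, -0.21623283147900096), 0.3255818109512329)
flange px 305.62476921081543 245.70643520355225 expected 305.6 245.2
[0.62351889 0.05298936 0.148     ]
the job is handed in; nothing more can be done
None
```

The job is done and handed in at about 21 s of the 66 s allowed. The bored maple block (one hole, four crosses) lies flat under the depth stand, and the collar sits on the guide with the rod still on the bottom of the hole.

- **Rod:** I pressed it until it stopped with the head at z = 0.2002 m (0.200 expected). I held it there for about 1.7 s at roughly 15 N.
- **Collar:** I pushed it down with the fingers on either side of the head. It stopped with the flange top at 0.1484 m (0.148 expected) and the force rose to about 13 N. The fingers then backed off.

**Last checks**
- The flange centre is about 0.5 px from where a seated collar should appear.
- The head looks unchanged vertically (0.04 px) after the collar push.
- The correlation check gave about 1 px of sideways head shift. It is a weak match (0.33) with a changed background, and the rod can't move sideways, so I discounted it.
- In the scene view the hole measured about 2 mm from the rod axis. That is within the 4 mm clearance, and the rod went in freely at about 3 N.
- In the last pictures the things I could see were where they started. The arm covered the steel-lidded jar in the last top view, but the scene view shows it in place.

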